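# Index a plastic sample under the drill bush

### The arm

A 6-joint arm with a two-finger parallel gripper is mounted at the origin on a cart in front of the work surface, level with it; the furniture and walls round the work are solid. World frame = base frame: x ahead of the robot, y to its left, z up, the work surface at z = 0. Lengths are in m, angles in rad, forces in N, time in s.
With the tool pointing down it reaches from about 0.275 to 0.825 m from the base axis. Payload 4.9 kg.
Tool frame: the origin (TCP) lies between the finger pads; the fingertips stand 17 mm ahead of it and the grasp point (between the pads) lies 2 mm behind it (r.tips_ahead is the distance from the TCP to the fingertips, in m); z points along the fingers, y is the line along which they close (so a half turn about z gives the same grasp; the last joint's range is limited). The gripper opens to 85 mm and grips with 20 to 120 N. Pads are 22 mm wide; open, the fingers measure 114 mm over their backs; the gripper's body (76 mm by 85 mm) begins 54 mm behind the grasp point. The pads swing forward as they close: fully open they stand 13 mm farther back than shut.
Start: joints at [-1.393, 0.326, -0.193, 1.052, 0, 1.437], TCP at [0.169, -0.523, 0.214] pointing down, gripper open.
Joint ranges: [-2.65, 2.65], [-0.97, 1.79], [-1.3, 1.35], [-1.93, 2.1], [-1.47, 1.37], [-3.14, 3.14]. Speed limits (rad/s): [2.57, 2.57, 3.14, 3.14, 3.14, 3.14].

### API

Orientations are given as a rotation vector (axis times angle).
In Python, from station import r, eyes, workorder, finder gives the robot as it stands.
- The arm moves only by the tool move_arm, never from a script. Its arguments are lists of equal length, an entry for each row: "linear": the shift along the tool's x, y, z in mm, a list of three; "angular": the turn, a rotation vector about the tool's x, y, z in degrees, a list of three. In form: {"linear": [[dx, dy, dz], ...], "angular": [[wx, wy, wz], ...]}. A call has 1 to 10 rows; each row is the pose to reach, as a shift and turn from the pose commanded when the call began, along the tool's axes at that moment; what a row does not reach only later rows make up. A row lasts 1/8 s, in which the tool goes at most 62.5 mm and 10.7 degrees, less where a joint would pass 70% of its speed; a pose out of reach is approached as far as the arm can. A call with a gripper value outside its range is refused whole. "claw" is the finger opening in mm, from 0 to 85.4, set as the call begins (left out, the last holds). The fingers move at their own pace and stop on an object; "newtons" is the grip in N (left out, the last holds). Time passes only in rows, so rows that repeat a pose let the fingers close. It gives the time, the measured TCP pose, the force, the opening and the grip force at its end, in the units of the state.
- r.get_obs(): the state, without advancing time (a new reading comes with each control period).
- eyes.get_image(name): name is "scene" or "top" or "wrist"; returns (picture, depth): 480x640x3 uint8, red, green, blue; 480x640 float32, m along the optical axis (not along the pixel's ray), 0 where there is no reading.
- eyes.camera_params(name): a dict with "fovy" (degrees; the focal length in pixels is half the picture's height over the tangent of half this angle, whatever the lens; pixels are square), "cx", "cy" (the principal point, pixels), "T" (4x4, takes a point from camera to world coordinates). Camera axes: x right, y down, z forward; pixel columns grow to the right and rows downward; lengths in m; the calibration is good to about 2 mm. The wrist camera is an equidistant fisheye: a pixel r from the principal point sees the ray r / f radians off the axis. A picture is of the moment at which its call begins: read the wrist's pose just before it. camera_params takes no time and is no camera call; for the wrist camera it gives the pose at the moment of the call.
- workorder.sign_off(): hands the job in; it is judged then, once.
Trained networks look in the newest picture that a camera, given by its name, has taken for a name from the list of things; names that differ only in an ending like _2 or _b are one class to them, and where a whole thing is asked for, a point or a joint stands for the part that bears it (a point fixed in the world has none). Each returns a list of dicts, best first, with "conf" (0 to 1); they miss things now and then, are a little off and sometimes report something else, mostly with a low value. They report only what shows in the picture. A call takes as long as a camera call. They do not tell look-alikes from the thing itself.
- finder.recognise(query, camera): "rect" ([centre column, centre row, width, height] in pixels, round what is visible of it).
- finder.cut_out(query, camera): "mask" (480x640 bool, what is visible of it) and "rect" ([centre column, centre row, width, height] in pixels, round what is visible of it).
- finder.tip_of(query, camera): "point" ([row, column] in pixels: a listed point, or the origin of a listed thing).
The state is a dict: "time_s": time; "joint_positions": joint angles; "dq": joint speeds; "effort": joint torques, N m; "tcp_pos": TCP position; "tcp_rot": TCP orientation; "contact_force": force on the tool from outside, world axes, zero at the start; "ft_torque": the same for the moment, N m; "grip_width": finger opening in m; "gripper_force": force on a finger pad.
Only numpy, scipy, OpenCV 4.12 (cv2) and the standard library are available. Lean on these libraries where they do the work, as an engineer would, in place of code of your own. Each camera call takes 0.05 s, during which the arm holds its last target. There are 200 camera calls.

### The job

Load the sample into the drill jig: slide the block that lies between the guide rails along them, under the lips of the nest on the dial, until it is fully home against the nest's back wall. Then take the bar knob in the middle of the dial and turn it clockwise (seen from above), counting the clicks, to the third stop, so that the sample stands under the drill bush; do not run past it. Finish while still holding the knob there, ready for the drill, since the click alone does not lock the dial, and leave the loose things beside the jig alone.

Things in the scene. Friction and masses are not known exactly. Their poses are not given: they have to be found in the camera images.
- sample: block of fused plastic 48 x 62 x 36 mm (x, y, z), 107 g. Origin: centre of its underside, z up. It lies between the guide rails with its long (y) axis along them
- drill_jig: fixed jig on a grey plate 276 x 246 x 12 mm, screwed to the bench. Origin: on the dial's vertical axis at bench height, z up; the guide rails lead along its +y. The drill arm's post stands 134 mm from the axis, 22.5 deg from +x towards +y; the arm reaches in over the dial to 54 mm from the axis and its screws and bush top out 91 mm above the bench
- rails (a point): point on the bed between the two guide rails, 160 mm from the dial axis, 24.6 mm above the bench, y outwards along the rails. Rails 10 mm high, 53 mm apart, from 115 to 205 mm from the axis, flared and open at the outer end; the bed starts 109 mm from the axis, 0.6 mm higher than the dial
- nest (a point): where the sample's origin lies when fully home: on the dial, 70 mm from its axis, 24 mm above the bench; moves with the dial, +y outwards. Nest: side walls 51 mm apart, 37 to 97 mm from the axis; lips over them 38.5 mm above the dial (their top 67 mm above the bench); back wall's face 39 mm from the axis. The outer face of a sample at home is 101 mm from the axis, clear of the rails' bed
- dial (a joint): angle of the dial in rad, growing clockwise seen from above; 0 at the loading stop, where it starts with the nest facing the rails. Stops every 22.5 deg: first 0.393, second 0.785, third 1.178. A spring plunger clicks into a rim notch at each stop: about 0.25 N m lifts it out and it draws the dial the last 4 deg into the next; between, only light friction (about 0.03 N m)
- index_knob: the bar knob in the middle of the dial, turning with it: a black bar 64 mm long (along its x), 16 mm thick (y) and 30 mm high on a slim steel stem. Origin: on the dial axis at the foot of the stem, 24 mm above the bench, z up; the bar reaches from 65 to 95 mm above the origin (89 to 119 mm above the bench)
- drill_bush (a point): lower mouth of the drill bush, fixed on the jig, 70 mm from the dial axis, 69 mm above the bench: the nest's centre comes under it at the third stop
- spare_block: bystander: plastic block, 50 mm cube; origin centre of its underside
- tape_measure: bystander: tape measure 65 x 84 x 35 mm lying on its side; origin near the centre of its underside
- marker: bystander: black marker 13 x 136 x 14 mm; origin centre of its underside, long axis y
Mind the look-alikes: they are no part of the job. What is shaped like the sample but orange is not meant.

How it is judged:
By the outcome, as a careful person would: the job done as asked, in the order asked, and still so for the second after the job is handed in, while the arm keeps its last pose, push and grip.
It also fails if it takes over 64 s, if anything falls off the work surface, if the arm or the gripper's body presses on something with over 40 N, if the wrist force passes 120 N, or if a joint passes its speed limit or range.

## Working session

There is one attempt and no reset: what is moved stays moved. The work goes in short steps, Python scripts to look and compute and a tool call to move; the robot and the scene stay as the last step left them, time stands still between calls to the robot, and variables do not carry over. Pictures are saved under pics/ and viewed, at most 10 in all, crops included, and the job is handed in when it is done.

Besides the shell and the picture viewer there is one more tool, called after "Request:" as a command line: name --argument value ..., lists and objects as JSON in quotes. move_arm: Moves the arm, as the interface text tells. Its arguments: {"type":"object","properties":{"linear":{"type":"array","items":{"type":"array","items":{"type":"number"}}},"angular":{"type":"array","items":{"type":"array","items":{"type":"number"}}},"claw":{"type":"number"},"newtons":{"type":"number"}},"required":["linear","angular"]}

```bash
mkdir -p pics; ls
cat > h.py <<'E'
import numpy as np, cv2
from station import r, eyes, workorder, finder
def shot(n,f=None):
    im,d=eyes.get_image(n)
    if f: cv2.imwrite('pics/'+f,cv2.cvtColor(im,cv2.COLOR_RGB2BGR))
    return im,d
def world(n,u,v,d):
    p=eyes.camera_params(n); f=240/np.tan(np.radians(p['fovy'])/2)
    u,v,d=map(np.asarray,(u,v,d))
    c=np.stack([(u-p['cx'])/f*d,(v-p['cy'])/f*d,d,np.ones_like(d)],-1)
    return (c@np.array(p['T']).T)[...,:3]
def pix(n,P):
    p=eyes.camera_params(n); f=240/np.tan(np.radians(p['fovy'])/2)
    c=np.linalg.inv(p['T'])@np.append(P,1)
    return [round(float(f*c[0]/c[2]+p['cx']),1),round(float(f*c[1]/c[2]+p['cy']),1)]
E
python3 - <<'E'
from h import *
im,d=shot('top','top0.png')
for q in ['sample','drill_jig','rails','nest','index_knob','drill_bush','spare_block']:
    for f in (finder.recognise,finder.tip_of):
        for o in f(q,'top')[:3]: print(q,{k:np.round(v,2) for k,v in o.items()})
im,d=shot('scene','scene0.png')
for n in('top','scene'): p=eyes.camera_params(n);print(p)
print(r.get_obs())
E
```

```text
pics
sample {'rect': array([257.4, 158.7,  30.4,  25.3]), 'conf': np.float64(0.87)}
sample {'rect': array([216.1, 326.2,  24.1,  29. ]), 'conf': np.float64(0.86)}
sample {'rect': array([262.9, 266.5,  32.8,  26.8]), 'conf': np.float64(0.76)}
sample {'point': array([322.4, 215.6]), 'conf': np.float64(0.91)}
sample {'point': array([159.7, 257.7]), 'conf': np.float64(0.8)}
sample {'point': array([280.2, 206.1]), 'conf': np.float64(0.74)}
drill_jig {'rect': array([314. , 277.8, 158.4, 141.7]), 'conf': np.float64(0.75)}
drill_jig {'point': array([287.3, 323.2]), 'conf': np.float64(0.93)}
rails {'rect': array([314.9, 278.1, 163.5, 139.9]), 'conf': np.float64(0.61)}
rails {'point': array([263.9, 259. ]), 'conf': np.float64(0.87)}
nest {'rect': array([325.6, 285.5,  90.3,  92.4]), 'conf': np.float64(0.83)}
nest {'point': array([277. , 294.8]), 'conf': np.float64(0.93)}
index_knob {'rect': array([397.7, 328.3,  26.4,  28.8]), 'conf': np.float64(0.72)}
index_knob {'rect': array([326.1, 284.2,  17.1,  27.3]), 'conf': np.float64(0.65)}
index_knob {'point': array([285.9, 327.4]), 'conf': np.float
[... 993 characters left out ...]
, 'joint_positions': array([-1.39318874e+00,  3.26170801e-01, -1.92567619e-01,  1.05197890e+00,
        2.82906065e-05,  1.43661349e+00]), 'dq': array([-8.23059924e-04,  3.51040544e-06,  1.83749794e-03,  2.45042535e-03,
       -1.87398610e-03, -1.13065324e-03]), 'effort': array([-7.83533596e-04, -4.43274343e+01,  2.62744761e+01,  6.81031379e-04,
       -8.60757268e-05,  4.28346084e-06]), 'tcp_pos': array([ 0.16875699, -0.52352097,  0.21380907]), 'tcp_rot': array([3.10341692e+00, 4.87765686e-01, 4.71215207e-05]), 'contact_force': array([ 0.37690149,  0.98400393, -0.43831328]), 'ft_torque': array([-0.0050554 ,  0.04058302, -0.04198091]), 'gripper_force': 0.0, 'grip_width': 0.08538058418350258}
```

Run:
```python
import cv2
a=cv2.imread('pics/top0.png')[110:370,180:440]
cv2.imwrite('pics/top0c.png',cv2.resize(a,(600,600),interpolation=cv2.INTER_CUBIC))
```

```text
(no output)
```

View pics/top0c.png

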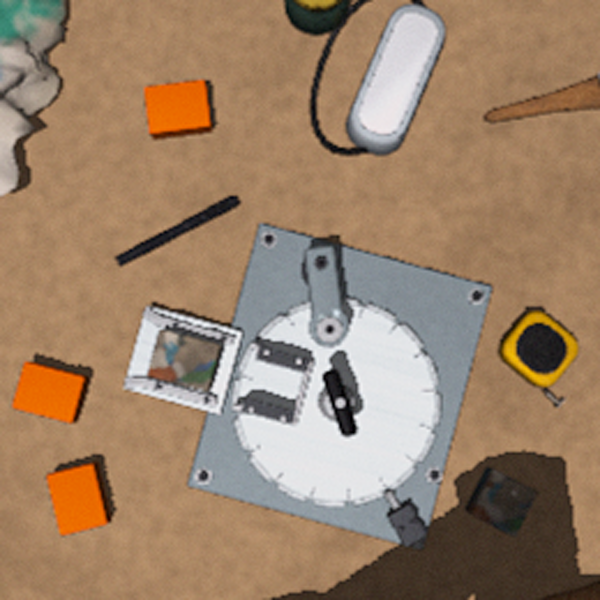

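View pics/scene0.png

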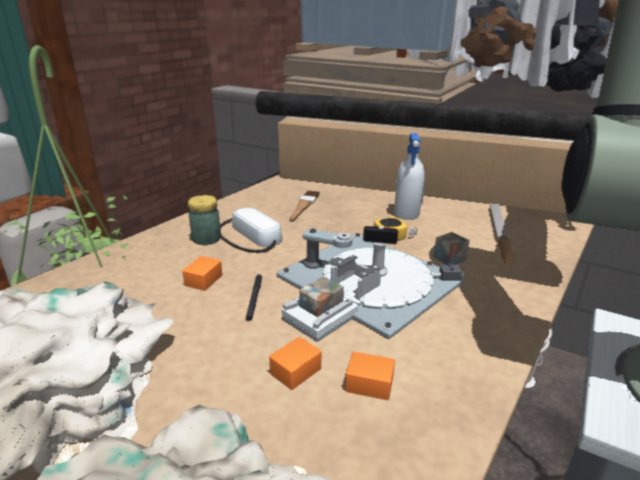

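The sample is the patterned block between the rails, at top-image pixel (262,265) and scene pixel (321,296). The orange blocks at (257,158), (205,280) and (215,326) in the top image are look-alikes. The knob is at top-image pixel (328,284) and the drill arm at (322,240).

Run:
```python
from h import *
im,d=shot('top')
v,u=np.mgrid[0:480,0:640]
W=world('top',u,v,d); Z=W[...,2]
reg=(u>225)&(u<400)&(v>200)&(v<350)&(d>0)
def rect(m,name):
    P=W[m]; c,s,a=cv2.minAreaRect((P[:,:2]*1000).astype(np.float32)); print(name,m.sum(),np.round(c,1),np.round(s,1),round(a,1),'z',np.round(np.median(P[:,2])*1000,1))
rect(reg&(u>315)&(u<338)&(v>266)&(v<305)&(Z>.1),'knob')
print('knobmean',W[reg&(u>315)&(u<338)&(v>266)&(v<305)&(Z>.1)].mean(0))
rect(reg&(u>245)&(u<278)&(v>250)&(v<282)&(Z>.05),'sample')
m=reg&(abs(Z-.024)<.005)&(u>275); rect(m,'dial')
m=reg&(Z>.006)&(Z<.018)
rect(m,'plate')
# table z
print('table',np.median(Z[(u>420)&(u<440)&(v>180)&(v<220)]))
# screws / points by known height
def atz(u0,v0,z):
    a=world('top',u0,v0,1.);b=world('top',u0,v0,2.);t=(z-a[2])/(b-a)[2];return a+t*(b-a)
for n,(x,y) in dict(s1=(269,239),s2=(477,296),s3=(204,476),s4=(434,475)).items():
    print(n,np.round(atz(180+x/2.308,110+y/2.308,.013)*1000,1))
```

```text
knob 222 [520.7 -32.2] [63.8 15.9] 19.7 z 117.6
knobmean [ 0.52115676 -0.03178366  0.11726191]
sample 586 [557.9 118.6] [62.3 47.8] 76.7 z 59.8
dial 5219 [533.6 -53.5] [298.4 262.1] 72.1 z 23.4
plate 5652 [543.2  -2.1] [342.5 402.9] 1.3 z 11.5
table -0.00036248848010855816
s1 [683.1  40.   13. ]
s2 [ 630.8 -171.9   13. ]
s3 [443.2  98.6  13. ]
s4 [ 449.6 -131.9   13. ]
```

```bash
cat >> h.py <<'E'
from scipy.spatial.transform import Rotation as R
A=np.array([520.7,-32.2]); UD=76.3
def target(p,yaw):
    """tool-frame shift (mm) and turn (deg) from the measured pose to tool-down p (mm), tool x at yaw deg"""
    o=r.get_obs(); R0=R.from_rotvec(o['tcp_rot']); Rt=R.from_euler('z',yaw,degrees=True)*R.from_euler('x',180,degrees=True)
    print('lin',np.round(R0.inv().apply(np.array(p)-1000*o['tcp_pos']),1),'ang',np.round(np.degrees((R0.inv()*Rt).as_rotvec()),1),'t',o['time_s'])
def rail(rad,z): return [*(A+rad*np.array([np.cos(np.radians(UD)),np.sin(np.radians(UD))])),z]
E
python3 -c "
from h import *
target(rail(215,200),UD-180)"
```

```text
lin [ 598.2 -542.8   13.8] ang [  0.   -0.  121.6] t 0.85
```

Request:
move_arm --linear '[[46, -42, 1], [92, -84, 2], [138, -125, 3], [184, -167, 4], [230, -209, 5], [276, -251, 6], [322, -292, 7], [368, -334, 8], [414, -376, 10], [460, -418, 11]]' --angular '[[0, 0, 10], [0, 0, 20], [0, 0, 30], [0, 0, 40], [0, 0, 50], [0, 0, 60], [0, 0, 70], [0, 0, 80], [0, 0, 90], [0, 0, 100]]' --claw 0

```text
time_s: 2.1
tcp_pos: [0.2305, -0.2054, 0.2059]
tcp_rot: [-2.56, 1.599, -0.092]
contact_force: [-1.1, -0.6, 0.7]
grip_width: 0.0002
gripper_force: 0.0
```

```bash
python3 -c "
from h import *
target(rail(215,120),UD-180)"
```

```text
lin [-192.1 -458.   151.7] ang [-7.2  3.4 39.7] t 2.1
```

Request:
move_arm --linear '[[0, 0, 0], [0, 0, 0]]' --angular '[[0, 0, 0], [0, 0, 0]]'

```text
time_s: 2.35
tcp_pos: [0.2316, -0.2059, 0.2061]
tcp_rot: [-2.563, 1.595, -0.093]
contact_force: [0.8, 0.4, 0.4]
grip_width: 0.0
gripper_force: 0.0
```

```bash
python3 -c "
from h import *
target(rail(215,160),UD-180);print(r.get_obs()['tcp_pos'])"
```

```text
lin [-192.2 -463.3  112. ] ang [-7.2  3.4 39.8] t 2.35
[ 0.23157569 -0.20588511  0.20614569]
```

Request:
move_arm --linear '[[-19, -46, 11], [-38, -93, 22], [-58, -139, 34], [-77, -185, 45], [-96, -232, 56], [-115, -278, 67], [-135, -324, 78], [-154, -371, 90], [-173, -417, 101], [-192, -463, 112]]' --angular '[[-0.7, 0.3, 4], [-1.4, 0.7, 8], [-2.2, 1, 12], [-2.9, 1.4, 16], [-3.6, 1.7, 20], [-4.3, 2, 24], [-5, 2.4, 28], [-5.8, 2.7, 32], [-6.5, 3.1, 36], [-7.2, 3.4, 39.8]]'

```text
time_s: 3.6
tcp_pos: [0.0893, -0.012, 0.1853]
tcp_rot: [-1.919, 2.446, -0.04]
contact_force: [-0.5, -0.0, 0.8]
grip_width: -0.0
gripper_force: 0.0
```

Request:
move_arm --linear '[[0, 0, 0], [0, 0, 0]]' --angular '[[0, 0, 0], [0, 0, 0]]'

```text
time_s: 3.85
tcp_pos: [0.0895, -0.0123, 0.1845]
tcp_rot: [-1.923, 2.443, -0.043]
contact_force: [-0.7, 0.4, -0.5]
grip_width: -0.0002
gripper_force: 0.0
```

```bash
python3 -c "
from h import *
target(rail(215,49),UD-180);print(r.get_obs()['tcp_pos'])"
```

```text
lin [-295.6 -418.2  155.6] ang [-2.4  0.5  0.1] t 3.85
[ 0.08951969 -0.01231646  0.18447742]
```

Request:
move_arm --linear '[[0, -30, 0], [0, -60, 0], [0, -60, 0]]' --angular '[[0, 0, 0], [0, 0, 0], [0, 0, 0]]'

```text
time_s: 4.22
tcp_pos: [0.1022, -0.0177, 0.1883]
tcp_rot: [-1.904, 2.418, -0.081]
contact_force: [-0.6, 0.6, 0.4]
grip_width: 0.0
gripper_force: 0.0
```

```bash
python3 -c "
from h import *
target(rail(215,160),UD-180);o=r.get_obs();print(o['tcp_pos'],o['joint_positions'])"
```

```text
lin [-298.4 -406.8   66.3] ang [-4.6  1.   0.1] t 4.225
[ 0.10223564 -0.01771987  0.1883048 ] [-2.11709526 -0.96723425 -1.06230351  1.51633699  0.0715701   2.8309074 ]
```

```bash
python3 -c "
from h import *
target([20,-330,230],-70)"
```

```text
lin [322.1   3.  -47.5] ang [ -4.8  -0.4 -33.6] t 4.225
```

Request:
move_arm --linear '[[32, 0, -5], [64, 0, -10], [97, 0, -14], [129, 1, -19], [161, 1, -24], [193, 2, -29], [225, 2, -33], [258, 3, -38], [290, 3, -43], [322, 3, -48]]' --angular '[[-0.5, 0, -3.4], [-1, 0, -6.7], [-1.4, 0, -10], [-1.9, 0, -13.4], [-2.4, 0, -17], [-2.9, 0, -20], [-3.4, 0, -23.5], [-3.8, 0, -27], [-4.3, 0, -30], [-4.8, 0, -33.6]]'

```text
time_s: 5.48
tcp_pos: [0.0459, -0.0761, 0.2084]
tcp_rot: [2.529, -1.764, 0.037]
contact_force: [-0.1, 0.8, 0.1]
grip_width: 0.0003
gripper_force: 0.0
```

Request:
move_arm --linear '[[0, 0, 0]]' --angular '[[0, 0, 0]]'

```text
time_s: 5.6
tcp_pos: [0.0461, -0.0761, 0.2084]
tcp_rot: [2.527, -1.768, 0.037]
contact_force: [-1.0, 0.6, 0.4]
grip_width: -0.0001
gripper_force: 0.0
```

```bash
python3 -c "
from h import *
target([330,-330,230],10);o=r.get_obs();print(o['tcp_pos'],o['joint_positions'])"
```

```text
lin [ 336.6 -179.3   -9.9] ang [  3.7  -1.2 -79.9] t 5.6
[ 0.04606574 -0.07609452  0.20839506] [-2.64932715 -0.96753193 -1.01116632  1.48665447  0.04745209  1.71444867]
```

```bash
cat >> h.py <<'E'
def rows(W):
    """W rows (x,y,z mm,yaw deg) -> tool rows"""
    o=r.get_obs(); R0=R.from_rotvec(o['tcp_rot']); L=[];G=[]
    for x,y,z,w in W:
        Rt=R.from_euler('z',w,degrees=True)*R.from_euler('x',180,degrees=True)
        L.append([int(a) for a in np.rint(R0.inv().apply(np.array([x,y,z])-1000*o['tcp_pos']))])
        G.append([float(a) for a in np.round(np.degrees((R0.inv()*Rt).as_rotvec()),0)])
    print(L);print(G);print(o['time_s'])
def cyl(q,s,z,w,lat=74): return [s*np.cos(q)-lat*np.sin(q),s*np.sin(q)+lat*np.cos(q),z,w]
E
python3 -c "
from h import *
rows([cyl(-2.65+.17*i,-5+8*i,208+2*i,-70+9.7*i,89-1.5*i) for i in range(1,11)])"
```

```text
[[-3, -7, -2], [-6, -13, -4], [-8, -19, -7], [-11, -25, -9], [-13, -32, -11], [-15, -39, -14], [-18, -46, -16], [-22, -55, -19], [-27, -64, -21], [-34, -73, -24]]
[[2.0, -3.0, -10.0], [2.0, -3.0, -19.0], [3.0, -2.0, -29.0], [3.0, -2.0, -39.0], [3.0, -2.0, -48.0], [3.0, -2.0, -58.0], [3.0, -2.0, -68.0], [4.0, -1.0, -78.0], [4.0, -1.0, -87.0], [4.0, -1.0, -97.0]]
5.6
```

Request:
move_arm --linear '[[-3, -7, -2], [-6, -13, -4], [-8, -19, -7], [-11, -25, -9], [-13, -32, -11], [-15, -39, -14], [-18, -46, -16], [-22, -55, -19], [-27, -64, -21], [-34, -73, -24]]' --angular '[[2, -3, -10], [2, -3, -19], [3, -2, -29], [3, -2, -39], [3, -2, -48], [3, -2, -58], [3, -2, -68], [4, -1, -78], [4, -1, -87], [4, -1, -97]]'

```text
time_s: 6.85
tcp_pos: [0.0825, -0.0133, 0.2295]
tcp_rot: [3.055, 0.72, 0.025]
contact_force: [-0.9, 0.6, 0.0]
grip_width: 0.0001
gripper_force: 0.0
```

```bash
python3 -c "
from h import *
o=r.get_obs();print(o['tcp_pos'],o['joint_positions'],o['dq'],o['tcp_rot'])"
```

```text
[ 0.08245105 -0.01330632  0.22945985] [-2.10091874 -0.96819176 -0.95667282  1.5916835   0.01327489  0.57791404] [ 0.84138412  0.00338333  0.05907777  0.03404232 -0.01005902 -0.64238984] [3.05547999 0.71976904 0.02522705]
```

```bash
python3 -c "
from h import *
rows([cyl(-2.1+.1*i,-30+25*i,229,26.5+5.7*i,77) for i in range(1,11)])"
```

```text
[[-16, 8, 0], [-28, 20, 0], [-37, 35, 0], [-43, 52, 0], [-45, 71, 0], [-43, 92, 0], [-36, 112, 1], [-25, 133, 1], [-9, 153, 1], [11, 171, 2]]
[[0.0, -1.0, -6.0], [0.0, -1.0, -11.0], [0.0, -1.0, -17.0], [1.0, -1.0, -23.0], [1.0, -1.0, -28.0], [1.0, -1.0, -34.0], [1.0, -1.0, -40.0], [1.0, -1.0, -46.0], [1.0, -1.0, -51.0], [1.0, -1.0, -57.0]]
6.85
```

Request:
move_arm --linear '[[-16, 8, 0], [-28, 20, 0], [-37, 35, 0], [-43, 52, 0], [-45, 71, 0], [-43, 92, 0], [-36, 112, 1], [-25, 133, 1], [-9, 153, 1], [11, 171, 2]]' --angular '[[0, -1, -6], [0, -1, -11], [0, -1, -17], [1, -1, -23], [1, -1, -28], [1, -1, -34], [1, -1, -40], [1, -1, -46], [1, -1, -51], [1, -1, -57]]'

```text
time_s: 8.1
tcp_pos: [0.0697, -0.0633, 0.2338]
tcp_rot: [2.312, 2.055, 0.0]
contact_force: [-0.1, 0.8, 1.4]
grip_width: -0.0002
gripper_force: 0.0
```

```bash
python3 -c "
from h import *
o=r.get_obs();print(o['tcp_pos'],o['joint_positions'],o['dq'],o['tcp_rot'])"
```

```text
[ 0.06971063 -0.0632684   0.23381629] [-2.65044828 -0.96756938 -0.94658385  1.60316305  0.0469424  -0.96194502] [-5.61585133e-04 -1.12588740e-03  3.96190984e-02  8.52247264e-02
  4.99507199e-04 -8.34082979e-01] [2.31242994e+00 2.05453628e+00 1.80869091e-04]
```

```bash
python3 -c "
from h import *
rows([(69.7-.88*20*i,-63.3-.47*20*i,234,83.2) for i in range(1,11)])"
```

```text
[[-11, -16, 0], [-23, -33, -1], [-34, -49, -1], [-46, -65, -1], [-57, -82, -1], [-68, -98, -2], [-80, -115, -2], [-91, -131, -2], [-103, -147, -2], [-114, -164, -2]]
[[2.0, 2.0, 0.0], [2.0, 2.0, 0.0], [2.0, 2.0, 0.0], [2.0, 2.0, 0.0], [2.0, 2.0, 0.0], [2.0, 2.0, 0.0], [2.0, 2.0, 0.0], [2.0, 2.0, 0.0], [2.0, 2.0, 0.0], [2.0, 2.0, 0.0]]
8.1
```

Request:
move_arm --linear '[[-23, -33, 0], [-46, -65, 0], [-68, -98, 0], [-91, -131, 0], [-114, -164, 0]]' --angular '[[0, 0, 0], [0, 0, 0], [0, 0, 0], [0, 0, 0], [0, 0, 0]]'

```text
time_s: 8.72
tcp_pos: [-0.1078, -0.158, 0.2312]
tcp_rot: [2.316, 2.051, 0.0]
contact_force: [-0.7, 0.6, -0.3]
grip_width: 0.0001
gripper_force: 0.0
```

```bash
python3 -c "
from h import *
o=r.get_obs();print(o['tcp_pos'],o['joint_positions'],o['dq'],o['tcp_rot'])"
```

```text
[-0.10777764 -0.15804167  0.23121896] [-2.65048453 -0.43680293 -0.85672399  1.16227108  0.04652739 -0.95853709] [ 8.13673991e-04  8.02628531e-01  3.11950809e-01 -4.98076724e-01
 -2.32114747e-03  2.18828378e-04] [2.31626245e+00 2.05081890e+00 4.77617819e-04]
```

```bash
python3 -c "
from h import *
rows([cyl(-2.65+.17*i,170+15*i,231,83.2+10.1*i,88-i) for i in range(1,11)])"
```

```text
[[-22, 18, 2], [-43, 42, 3], [-61, 71, 5], [-74, 105, 6], [-82, 144, 8], [-84, 186, 10], [-79, 230, 11], [-65, 275, 12], [-43, 319, 13], [-13, 361, 14]]
[[2.0, 2.0, -10.0], [2.0, 2.0, -20.0], [2.0, 2.0, -30.0], [1.0, 2.0, -41.0], [1.0, 3.0, -51.0], [1.0, 3.0, -61.0], [1.0, 3.0, -71.0], [0.0, 3.0, -81.0], [0.0, 3.0, -91.0], [-0.0, 3.0, -101.0]]
8.725
```

Request:
move_arm --linear '[[-22, 18, 2], [-43, 42, 3], [-61, 71, 5], [-74, 105, 6], [-82, 144, 8], [-84, 186, 10], [-79, 230, 11], [-65, 275, 12], [-43, 319, 13], [-13, 361, 14]]' --angular '[[2, 2, -10], [2, 2, -20], [2, 2, -30], [1, 2, -41], [1, 3, -51], [1, 3, -61], [1, 3, -71], [0, 3, -81], [0, 3, -91], [0, 3, -101]]'

```text
time_s: 9.98
tcp_pos: [0.2526, -0.2135, 0.2309]
tcp_rot: [-0.12, 3.139, -0.006]
contact_force: [0.4, -1.4, 0.5]
grip_width: 0.0
gripper_force: 0.0
```

```bash
python3 -c "
from h import *
o=r.get_obs();print(o['tcp_pos'],o['joint_positions'],o['tcp_rot'])
q,s0=o['joint_positions'][0],np.array(o['tcp_pos'])[:2]*1000
x,y=s0;s=x*np.cos(q)+y*np.sin(q);l=-x*np.sin(q)+y*np.cos(q);w=np.degrees(q-o['joint_positions'][5]+np.pi);print(s,l,w)
e=rail(215,0);qe=np.arctan2(e[1],e[0])-np.arcsin(74/np.hypot(*e[:2]));se=np.hypot(*e[:2])*np.cos(np.arcsin(74/np.hypot(*e[:2])));print(qe,se)
t=np.linspace(0,1,11)[1:]
rows([cyl(q+(qe-q)*a,s+(se-s)*a,210,w+(256.3-w)*a,l+(74-l)*a) for a in t])"
```

```text
[ 0.25262525 -0.21353546  0.23092295] [-0.92465842 -0.11065392 -0.64744898  1.03054178 -0.00146823 -1.00089529] [-0.11969003  3.13853483 -0.00577628]
322.5974604343419 73.12855097525392 184.3680512294743
0.17577612514195487 593.7091532280353
[[-41, 6, 21], [-84, 19, 21], [-126, 39, 21], [-168, 65, 21], [-209, 99, 21], [-246, 140, 21], [-280, 187, 20], [-309, 241, 20], [-332, 300, 20], [-348, 365, 20]]
[[-0.0, 0.0, -7.0], [-0.0, 0.0, -14.0], [-0.0, -0.0, -22.0], [-0.0, -0.0, -29.0], [-0.0, -0.0, -36.0], [-0.0, -0.0, -43.0], [-0.0, -0.0, -50.0], [-0.0, -0.0, -58.0], [-0.0, -0.0, -65.0], [-0.0, -0.0, -72.0]]
9.975
```

Request:
move_arm --linear '[[-41, 6, 21], [-84, 19, 21], [-126, 39, 21], [-168, 65, 21], [-209, 99, 21], [-246, 140, 21], [-280, 187, 20], [-309, 241, 20], [-332, 300, 20], [-348, 365, 20]]' --angular '[[0, 0, -7], [0, 0, -14], [0, 0, -22], [0, 0, -29], [0, 0, -36], [0, 0, -43], [0, 0, -50], [0, 0, -58], [0, 0, -65], [0, 0, -72]]'

```text
time_s: 11.22
tcp_pos: [0.5715, 0.1724, 0.2094]
tcp_rot: [1.939, -2.47, 0.004]
contact_force: [0.7, -0.8, -0.5]
grip_width: 0.0001
gripper_force: 0.0
```

Request:
move_arm --linear '[[0, 0, 0], [0, 0, 0]]' --angular '[[0, 0, 0], [0, 0, 0]]'

```text
time_s: 11.48
tcp_pos: [0.5703, 0.1701, 0.2094]
tcp_rot: [1.935, -2.472, 0.004]
contact_force: [0.0, -0.4, -0.3]
grip_width: -0.0001
gripper_force: 0.0
```

```bash
python3 -c "
from h import *
o=r.get_obs();print(o['tcp_pos'],o['joint_positions'])
target(rail(215,49),UD+180)
shot('wrist','w1.png')
im,d=shot('top')
v,u=np.mgrid[0:480,0:640];W=world('top',u,v,d)
m=(W[...,2]>.02)&(np.hypot(W[...,0]-.5716,W[...,1]-.1767)<.07)&(W[...,2]<.06)&(u<245)
print(m.sum(),W[m].min(0) if m.any() else '')
"
```

```text
[0.57033509 0.17006549 0.20937406] [ 0.16752175  0.41392379 -0.0737751   1.08414882 -0.00315332 -1.1604227 ]
lin [ -7.3   0.4 160.4] ang [-0.  -0.2 -0.2] t 11.475
224 [0.52520026 0.15318844 0.02000941]
```

View pics/w1.png

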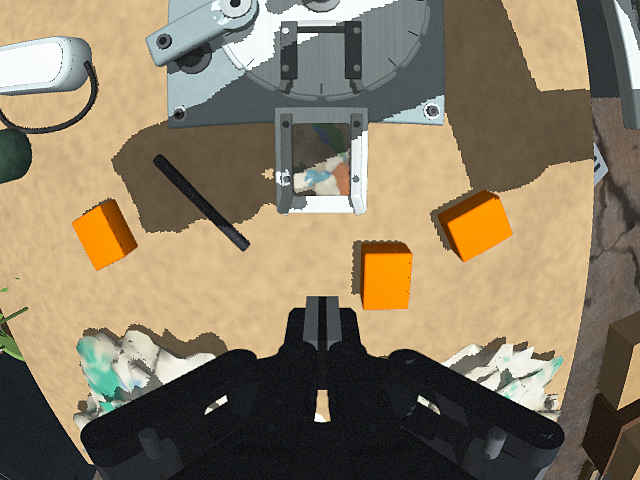

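The wrist view shows the sample at (322,160), centred between the rails, with the closed fingers lined up at column 321. An orange look-alike sits near (386,275), so I'm checking its clearance.

```bash
python3 -c "
from h import *
im,d=shot('scene')
v,u=np.mgrid[0:480,0:640];W=world('scene',u,v,d)
m=(im[...,0]>180)&(im[...,1]<140)&(im[...,2]<60)&(W[...,2]>.01)&(W[...,0]>.3)
c=np.array([np.cos(np.radians(76.3)),np.sin(np.radians(76.3))])
n,l,st,ce=cv2.connectedComponentsWithStats(m.astype(np.uint8))
for k in range(1,n):
    if st[k,4]>150:
        P=W[l==k][:,:2]*1000-A; a=P@c; b=P@[c[1],-c[0]]
        print(ce[k],'radial',np.percentile(a,[2,98]),'lateral',np.percentile(b,[2,98]))
"
```

```text
[301.68045113 367.7406015 ] radial [254.80207997 311.59393203] lateral [-89.61509992 -59.30130243]
[370.10625  382.621875] radial [230.92400052 258.2880755 ] lateral [-196.08277777 -147.49985528]
```

Request:
move_arm --linear '[[-7, 0, 30], [-8, 0, 70], [-8, 0, 110], [-8, 0, 145], [-8, 0, 160], [-8, 0, 160]]' --angular '[[0, 0, 0], [0, 0, 0], [0, 0, 0], [0, 0, 0], [0, 0, 0], [0, 0, 0]]'

```text
time_s: 12.38
tcp_pos: [0.5725, 0.1758, 0.0497]
tcp_rot: [1.932, -2.474, 0.003]
contact_force: [-0.0, -0.1, 1.0]
grip_width: -0.0001
gripper_force: 0.0
```

```bash
python3 -c "
from h import *
o=r.get_obs();print(o['tcp_pos'],o['contact_force'])
target(rail(188+11,49),UD+180)"
```

```text
[0.57246112 0.17575773 0.04974311] [-0.03236143 -0.06320671  1.00454668]
lin [15.3  0.9  0.8] ang [ 0.  -0.2 -0.3] t 12.375
```

Request:
move_arm --linear '[[10, 1, 0], [20, 1, 0], [27, 1, 0], [34, 1, 0], [41, 1, 0], [48, 1, 0], [55, 1, 0], [62, 1, 0], [68, 1, 0], [74, 1, 0]]' --angular '[[0, 0, 0], [0, 0, 0], [0, 0, 0], [0, 0, 0], [0, 0, 0], [0, 0, 0], [0, 0, 0], [0, 0, 0], [0, 0, 0], [0, 0, 0]]'

```text
time_s: 13.62
tcp_pos: [0.554, 0.1047, 0.0503]
tcp_rot: [1.934, -2.474, 0.004]
contact_force: [0.6, -0.2, 0.7]
grip_width: 0.0004
gripper_force: 0.0
```

Request:
move_arm --linear '[[5, 0, 0], [10, 0, 0], [14, 0, 0], [14, 0, 0]]' --angular '[[0, 0, 0], [0, 0, 0], [0, 0, 0], [0, 0, 0]]'

```text
time_s: 14.12
tcp_pos: [0.5506, 0.0913, 0.0503]
tcp_rot: [1.934, -2.474, 0.004]
contact_force: [0.2, -0.4, 0.4]
grip_width: 0.0003
gripper_force: 0.0
```

```bash
python3 -c "
from h import *
o=r.get_obs();print(o['tcp_pos'],o['contact_force'],(o['tcp_pos'][:2]*1000-A)@[.2368,.9716])
target(rail(112,49),UD+180)
shot('scene','s2.png');a=cv2.imread('pics/s2.png')[200:360,240:480];cv2.imwrite('pics/s2c.png',cv2.resize(a,(780,520),interpolation=cv2.INTER_CUBIC))"
```

```text
[0.55061599 0.09127502 0.05031914] [ 0.15933951 -0.40843356  0.43499849] 127.05243216729544
lin [15.  -0.3  1.4] ang [-0.1 -0.1 -0.3] t 14.125
```

View pics/s2c.png

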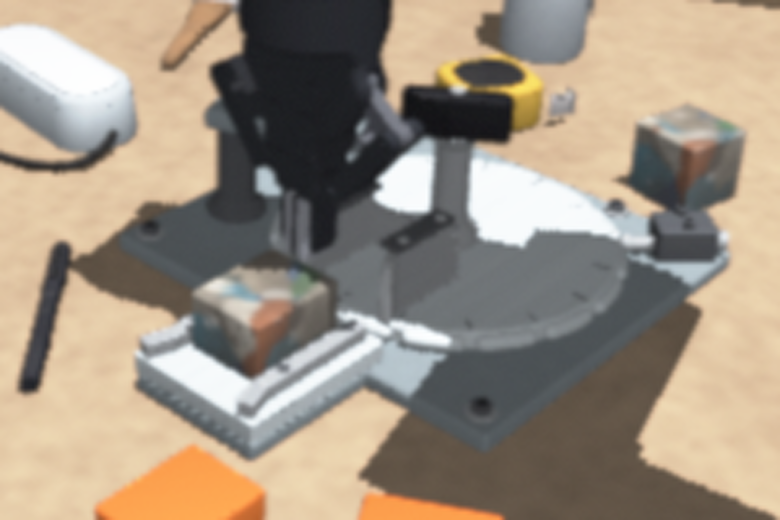

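The scene crop shows the sample still at full pixel (321,295), with the fingertips behind or above it at (338,277). I'm checking where the fingers are in depth.

```bash
python3 -c "
from h import *
im,d=eyes.get_image('scene')
v,u=np.mgrid[0:480,0:640];W=world('scene',u,v,d)*1000
c=np.array([np.cos(np.radians(76.3)),np.sin(np.radians(76.3))])
def rl(p): q=p[:2]-A; return np.round([q@c,q@[c[1],-c[0]],p[2]],1)
for (a,b) in [(338,277),(338,270),(330,272),(338,262),(321,285),(310,300),(330,290),(345,297),(300,290)]: print((a,b),rl(W[b,a]),im[b,a])
o=r.get_obs(); print('tcp pix',pix('scene',o['tcp_pos']),'tips',pix('scene',o['tcp_pos']-[0,0,.017]))
shot('wrist','w2.png')
im,d=eyes.get_image('top');W=world('top',u,v,d)*1000
print(rl(W[267,262]),rl(W[270,275]))
"
```

```text
(338, 277) [129.3 -11.   74.1] [71 72 76]
(338, 270) [133.2 -13.8  90.7] [30 30 34]
(330, 272) [138.5  -0.9  83.5] [65 66 69]
(338, 262) [133.1 -13.2 105.6] [29 29 33]
(321, 285) [152.    6.6  60.5] [164 154 140]
(310, 300) [188.8  -4.   53.3] [105 101  96]
(330, 290) [154.  -15.9  61.9] [142 154 137]
(345, 297) [105.6  -8.3  21. ] [205 214 218]
(300, 290) [188.4  19.7  61.5] [161 153 143]
tcp pix [333.7, 286.0] tips [333.4, 294.3]
[110.2   1.4 550.3] [ 91.9   2.1 550.4]
```

View pics/w2.png

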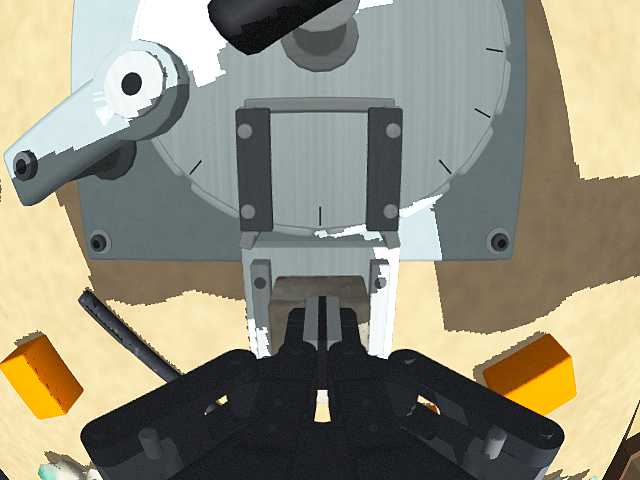

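```bash
python3 -c "
from h import *
im,d=eyes.get_image('wrist'); p=eyes.camera_params('wrist'); f=240/np.tan(np.radians(p['fovy'])/2)
T=np.array(p['T'])
c=np.array([np.cos(np.radians(76.3)),np.sin(np.radians(76.3))])
def rl(p): q=p[:2]*1000-A; return np.round([q@c,q@[c[1],-c[0]],p[2]*1000],1)
print('cam',rl(T[:3,3]),p['fovy'],p['cx'],p['cy'])
def wp(u,v):
    a=np.array([u-p['cx'],v-p['cy']]);rr=np.hypot(*a);t=rr/f; dz=d[v,u]
    k=np.array([*(a/rr*np.tan(t)*dz),dz]); return rl(T[:3,:3]@k+T[:3,3])
for q in [(310,300),(333,300),(322,298),(310,330),(333,330),(300,318),(343,318),(290,285),(350,290),(320,282),(320,288),(320,215),(243,130),(250,20)]: print(q,wp(*q),round(float(d[q[1],q[0]]),3))
o=r.get_obs();
for h in (-.017,0.002,.03):
  k=T[:3,:3].T@(o['tcp_pos']+[0,0,h]-T[:3,3]);t=np.arctan2(np.hypot(*k[:2]),k[2]);print('proj',h,k[:2]/np.hypot(*k[:2])*f*t+[p['cx'],p['cy']],k[2])
"
```

```text
cam [ 47.9  -2.  211.4] 65.70646984690485 321.944543474857 241.8425736017354
(310, 300) [116.6   3.3  76.5] 0.149
(333, 300) [116.5  -6.   76.8] 0.149
(322, 298) [116.5  -1.5  75. ] 0.151
(310, 330) [116.    2.6 100.7] 0.126
(333, 330) [117.1  -5.4  99. ] 0.128
(300, 318) [120.7   7.1  84.2] 0.144
(343, 318) [121.4  -9.8  83.1] 0.145
(290, 285) [127.6  15.   37.9] 0.19
(350, 290) [126.6 -15.2  46.2] 0.181
(320, 282) [126.7  -0.4  36.2] 0.191
(320, 288) [126.9  -0.5  43. ] 0.185
(320, 215) [94.1 -0.5 24.4] 0.192
(243, 130) [49.1 28.5 68.9] 0.136
(250, 20) [ 20.2  15.9 118.5] 0.08
proj -0.017 [319.49036541 281.05815034] 0.19391153211592344
proj 0.002 [319.18903251 297.25568681] 0.17584339295355428
proj 0.03 [318.62960462 327.6451916 ] 0.14921666155637878
```

```bash
python3 -c "
from h import *
print(r.tips_ahead,[a for a in dir(r) if a[0]!='_'], r.get_obs()['tcp_pos'],r.get_obs()['tcp_rot'])
im,d=eyes.get_image('scene')
v,u=np.mgrid[0:480,0:640];W=world('scene',u,v,d)*1000
c=np.array([np.cos(np.radians(76.3)),np.sin(np.radians(76.3))])
Q=W[...,:2]-A;ra=Q@c;la=Q@np.array([c[1],-c[0]])
for z in range(60,200,8):
  m=(ra>85)&(ra<175)&(abs(la)<80)&(W[...,2]>z)&(W[...,2]<z+8)&(im.max(-1)<110)
  if m.any(): print(z,m.sum(),'r',np.percentile(ra[m],[3,97]).round(),'l',np.percentile(la[m],[3,97]).round())
"
```

```text
0.017 ['PlanningError', 'get_obs', 'tips_ahead'] [0.55074907 0.09163796 0.05034212] [ 1.93476315 -2.4738761   0.00378855]
60 151 r [ 86. 150.] l [-33.  22.]
68 28 r [ 86. 140.] l [-30.   4.]
76 58 r [124. 140.] l [-15.  12.]
84 67 r [123. 140.] l [-14.  12.]
92 78 r [121. 140.] l [-15.  12.]
100 58 r [128. 140.] l [-15.   7.]
108 71 r [127. 142.] l [-31.  25.]
116 175 r [120. 142.] l [-35.  31.]
124 153 r [117. 142.] l [-41.  39.]
132 210 r [115. 145.] l [-48.  44.]
140 195 r [126. 146.] l [-52.  47.]
148 237 r [125. 146.] l [-61.  52.]
156 282 r [120. 147.] l [-62.  53.]
164 198 r [132. 149.] l [-47.  43.]
172 240 r [124. 148.] l [-42.  32.]
180 137 r [123. 140.] l [-41.  18.]
188 70 r [123. 158.] l [-39. -15.]
196 189 r [120. 166.] l [-38.  10.]
```

Both cameras put the fingertips at z ≈ 74 mm, about 41 mm higher than the stated geometry implies. The fingers passed over the sample without touching it. I'll trust the images, back off and go lower.

Request:
move_arm --linear '[[-20, 0, 0], [-45, 0, 0], [-70, 0, 0], [-86, 0, 0], [-86, 0, 0], [-86, 0, 10], [-86, 0, 20], [-86, 0, 20]]' --angular '[[0, 0, 0], [0, 0, 0], [0, 0, 0], [0, 0, 0], [0, 0, 0], [0, 0, 0], [0, 0, 0], [0, 0, 0]]'

```text
time_s: 15.42
tcp_pos: [0.5702, 0.174, 0.0287]
tcp_rot: [1.932, -2.473, 0.002]
contact_force: [0.8, 0.1, 0.5]
grip_width: 0.0001
gripper_force: 0.0
```

```bash
cat > chk.py <<'E'
from h import *
c=np.array([np.cos(np.radians(76.3)),np.sin(np.radians(76.3))])
im,d=eyes.get_image('scene')
v,u=np.mgrid[0:480,0:640];W=world('scene',u,v,d)*1000
Q=W[...,:2]-A;ra=Q@c;la=Q@np.array([c[1],-c[0]])
o=r.get_obs();tr=(o['tcp_pos'][:2]*1000-A)@c
print('tcp r',tr,'z',o['tcp_pos'][2],o['contact_force'],o['time_s'])
m=(abs(ra-tr)<20)&(abs(la)<20)&(im.max(-1)<100)&(W[...,2]>20)
print('finger zmin',np.percentile(W[m][:,2],[0,1,3,10]),'r',np.percentile(ra[m],[3,97]))
E
python3 chk.py
```

```text
tcp r 212.34424907143017 z 0.029287970729638763 [ 0.32275595 -0.08402678 -0.28808986] 15.475
finger zmin [47.7317513  54.37426716 58.50160487 68.71957098] r [204.77626198 231.82821146]
```

Request:
move_arm --linear '[[0, 0, 8], [0, 0, 15], [0, 0, 15], [10, 1, 15], [20, 1, 15], [20, 1, 15]]' --angular '[[0, 0, 0], [0, 0, 0], [0, 0, 0], [0, 0, 0], [0, 0, 0], [0, 0, 0]]'

```text
time_s: 16.23
tcp_pos: [0.5654, 0.1547, 0.0154]
tcp_rot: [1.933, -2.475, 0.004]
contact_force: [-0.1, 0.2, -0.3]
grip_width: -0.0001
gripper_force: 0.0
```

```bash
python3 chk.py
```

```text
tcp r 192.6223969122474 z 0.01543635016785884 [ 0.23915575 -0.30390094  0.49295391] 16.275
finger zmin [27.228379   30.09116409 37.40498008 48.22614427] r [180.30326046 212.06897371]
```

Request:
move_arm --linear '[[7, 0, 0], [14, 0, 0], [21, 0, 0], [28, 0, 0], [35, 0, 0], [42, 0, 0], [49, 0, 0], [56, 0, 0], [62, 0, 0], [66, 0, 0]]' --angular '[[0, 0, 0], [0, 0, 0], [0, 0, 0], [0, 0, 0], [0, 0, 0], [0, 0, 0], [0, 0, 0], [0, 0, 0], [0, 0, 0], [0, 0, 0]]'

```text
time_s: 17.52
tcp_pos: [0.5496, 0.0912, 0.0153]
tcp_rot: [1.934, -2.474, 0.004]
contact_force: [-0.2, -0.1, -0.6]
grip_width: 0.0
gripper_force: 0.2
```

```bash
python3 chk.py; python3 -c "
from h import *
shot('wrist','w3.png')"
```

```text
tcp r 126.35829225832697 z 0.015279183288253811 [-0.42228286 -0.88994092  0.85172946] 17.575
finger zmin [25.3471849  29.30174751 35.62502585 48.15169343] r [115.63966561 145.89396674]
```

View pics/w3.png

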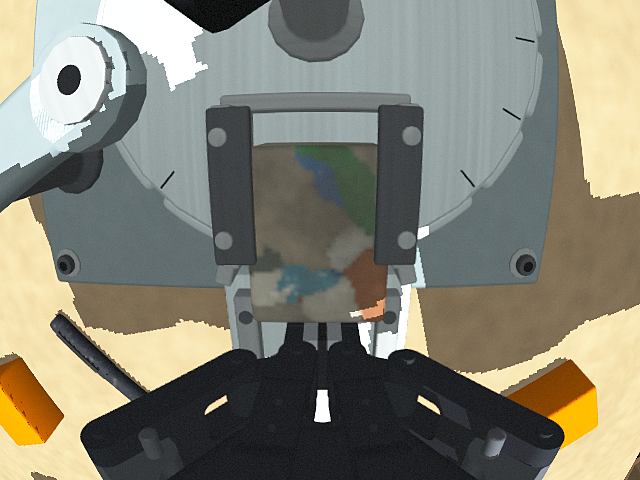

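The sample is square in the nest mouth, with its inner edge at row 145 and the back wall at row ~108. I'll keep pushing gently.

Request:
move_arm --linear '[[4, 0, 0], [8, 0, 0], [11, 0, 0], [13, 0, 0], [14, 0, 0], [14, 0, 0]]' --angular '[[0, 0, 0], [0, 0, 0], [0, 0, 0], [0, 0, 0], [0, 0, 0], [0, 0, 0]]'

```text
time_s: 18.38
tcp_pos: [0.5465, 0.079, 0.0154]
tcp_rot: [-1.936, 2.474, -0.002]
contact_force: [-0.1, 4.9, -0.5]
grip_width: -0.0001
gripper_force: 2.6
```

```bash
cat > home.py <<'E'
from h import *
im,d=eyes.get_image('wrist'); p=eyes.camera_params('wrist'); f=240/np.tan(np.radians(p['fovy'])/2); T=np.array(p['T'])
c=np.array([np.cos(np.radians(76.3)),np.sin(np.radians(76.3))])
v,u=np.mgrid[0:480,0:640]; a=np.stack([u-p['cx'],v-p['cy']],-1); rr=np.hypot(a[...,0],a[...,1])+1e-9
k=np.dstack([a/rr[...,None]*np.tan(rr/f)[...,None]*d[...,None],d]); W=(k@T[:3,:3].T+T[:3,3])*1000
Q=W[...,:2]-A;ra=Q@c;la=Q@np.array([c[1],-c[0]])
m=(abs(W[...,2]-60)<3.5)&(abs(la)<20)&(ra>30)&(ra<140)&(d>0)
print('sample top r',np.percentile(ra[m],[1,99]),'z',np.median(W[m][:,2]),'lat',np.percentile(la[(abs(W[...,2]-60)<3)&(abs(la)<26)&(ra>60)&(ra<95)],[1,99]))
m=(abs(la)<15)&(ra<50)&(ra>25)&(d>0)&(W[...,2]<75)&(W[...,2]>30); print('wall top r',np.percentile(ra[m],[2,98]) if m.any() else '',np.median(W[m][:,2]) if m.any() else '')
o=r.get_obs();print((o['tcp_pos'][:2]*1000-A)@c,o['contact_force'],o['time_s'])
cv2.imwrite('pics/home_%d.png'%(o['time_s']*100),cv2.cvtColor(im,cv2.COLOR_RGB2BGR))
E
python3 home.py
```

```text
sample top r [ 41.7852835  107.28405054] z 60.71970890325329 lat [-19.66430842  19.00554683]
wall top r [35.65016603 49.72866866] 59.9089278500098
114.13752451810196 [ 0.75570657  5.39996672 -0.35717646] 18.425
```

Request:
move_arm --linear '[[2, 0, 0], [4, 0, 0], [4, 0, 0]]' --angular '[[0, 0, 0], [0, 0, 0], [0, 0, 0]]'

```text
time_s: 18.8
tcp_pos: [0.5467, 0.0791, 0.0159]
tcp_rot: [-1.934, 2.466, 0.007]
contact_force: [3.0, 17.2, 0.5]
grip_width: -0.0002
gripper_force: 8.2
```

```bash
python3 home.py; cp pics/home_*.png /tmp; ls pics
```

```text
sample top r [ 41.63422203 107.00418788] z 60.925914739660215 lat [-19.57382823  19.05139691]
wall top r [35.54778087 49.72916708] 60.01032395694825
114.2916711474732 [ 3.0082759  15.77778698  0.82409546] 18.85
home_1842.png
home_1885.png
s2.png
s2c.png
scene0.png
top0.png
top0c.png
w1.png
w2.png
w3.png
```

View pics/home_1885.png

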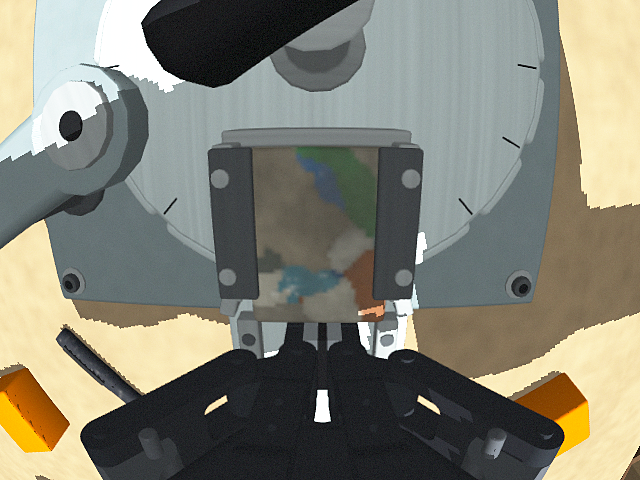

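The sample is home: its inner edge is tight against the back wall at row 147, and it did not move under a 17 N push. Next I'll back off and go above the knob.

Request:
move_arm --linear '[[-10, 0, 0], [-25, 0, 0], [-30, 0, -30], [-30, 0, -80], [-30, 0, -125], [0, 0, -140], [40, 0, -140], [80, 0, -140], [80, 0, -140]]' --angular '[[0, 0, 0], [0, 0, 0], [0, 0, 0], [0, 0, 0], [0, 0, 0], [0, 0, 10], [0, 0, 20], [0, 0, 30], [0, 0, 40]]' --claw 45

```text
time_s: 19.98
tcp_pos: [0.5254, -0.0055, 0.1556]
tcp_rot: [0.957, -2.991, 0.006]
contact_force: [-0.6, -0.1, -0.2]
grip_width: 0.045
gripper_force: 0.0
```

```bash
cat > knob.py <<'E'
from h import *
im,d=eyes.get_image('wrist'); p=eyes.camera_params('wrist'); f=240/np.tan(np.radians(p['fovy'])/2); T=np.array(p['T'])
v,u=np.mgrid[0:480,0:640]; a=np.stack([u-p['cx'],v-p['cy']],-1); rr=np.hypot(a[...,0],a[...,1])+1e-9
k=np.dstack([a/rr[...,None]*np.tan(rr/f)[...,None]*d[...,None],d]); W=(k@T[:3,:3].T+T[:3,3])*1000
m=(W[...,2]>114)&(W[...,2]<124)&(np.hypot(W[...,0]-521,W[...,1]+31)<45)&(d>0)
n,l,st,ce=cv2.connectedComponentsWithStats(m.astype(np.uint8)); kk=1+np.argmax(st[1:,4]); P=W[l==kk]
print('knob',st[kk],[np.round(x,1) for x in cv2.minAreaRect(P[:,:2].astype(np.float32))],np.median(P[:,2]))
o=r.get_obs();print(o['tcp_pos'],o['tcp_rot'],o['joint_positions'],o['time_s'],o['grip_width'])
target([520.7,-32.2,110],199.7)
E
python3 knob.py
```

```text
knob [ 267  181   50  106 2875] [array([520.2, -29. ]), array([63. , 16.5]), np.float64(19.8)] 119.09732913427382
[ 0.52567454 -0.00450526  0.15559985] [ 0.95394583 -2.99212691  0.00556205] [-0.14678412  0.32905718 -0.34652444  0.89461991 -0.00365281 -0.76404711] 20.025 0.04487359577209817
lin [ 20.  -19.6  45.7] ang [-0.2 -0.1 15.7] t 20.025
```

```bash
python3 -c "
from h import *
target([520.3,-29.3,110],199.8)"
```

```text
lin [ 18.6 -17.   45.7] ang [-0.2 -0.1 15.6] t 20.025
```

Request:
move_arm --linear '[[9, -8, 20], [18, -17, 40], [18, -17, 40], [18, -17, 40]]' --angular '[[0, 0, 8], [0, 0, 15.6], [0, 0, 15.6], [0, 0, 15.6]]'

```text
time_s: 20.52
tcp_pos: [0.5219, -0.0271, 0.1161]
tcp_rot: [-0.562, 3.09, -0.004]
contact_force: [-1.3, 0.6, 0.6]
grip_width: 0.0453
gripper_force: 0.0
```

```bash
sed -i 's/520.7,-32.2,110\],199.7/520.3,-29.2,69],199.8/' knob.py; python3 knob.py
python3 - <<'E'
from h import *
shot('wrist','k1.png')
im,d=eyes.get_image('scene')
v,u=np.mgrid[0:480,0:640];W=world('scene',u,v,d)*1000
o=r.get_obs();t=o['tcp_pos']*1000;R0=R.from_rotvec(o['tcp_rot'])
Q=R0.inv().apply((W-t).reshape(-1,3)).reshape(W.shape)
m=(abs(Q[...,0])<16)&(abs(Q[...,1])<55)&(W[...,2]>121)&(W[...,2]<200)&(im.max(-1)<110)
print('tip z',np.percentile(W[m][:,2],[0,1,3,10]))
E
```

```text
knob [ 299  228   36  121 3815] [array([520.2, -30.1]), array([62.9, 16.3]), np.float64(19.6)] 119.42126481502797
[ 0.52215388 -0.02709082  0.11639328] [-0.56180117  3.08987788 -0.00478173] [-0.19154781  0.36374807 -0.40809193  0.79686987 -0.00245535 -0.55126062] 20.575 0.04496685592252716
lin [ 2.5 -1.2 47.4] ang [-0.2  0.   0.8] t 20.575
tip z [121.1394201  136.09583934 138.55528743 145.83001993]
```

View pics/k1.png

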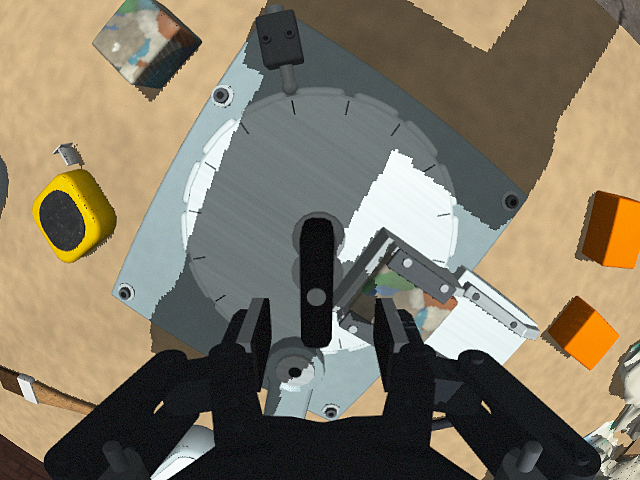

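The wrist view shows the knob at (316,285) between the open pads, at (262,340) and (382,340). I'll descend and grip it.

Request:
move_arm --linear '[[2, -1, 15], [2, -1, 32], [2, -1, 44], [2, -1, 47], [2, -1, 47]]' --angular '[[0, 0, 0.8], [0, 0, 0.8], [0, 0, 0.8], [0, 0, 0.8], [0, 0, 0.8]]'

```text
time_s: 21.3
tcp_pos: [0.5199, -0.0293, 0.0685]
tcp_rot: [0.536, -3.095, 0.004]
contact_force: [0.2, -0.6, -0.4]
grip_width: 0.0448
gripper_force: 0.0
```

Request:
move_arm --linear '[[0, 0, 0], [0, 0, 0], [0, 0, 0], [0, 0, 0], [0, 0, 0], [0, 0, 0]]' --angular '[[0, 0, 0], [0, 0, 0], [0, 0, 0], [0, 0, 0], [0, 0, 0], [0, 0, 0]]' --claw 5 --newtons 60

```text
time_s: 22.05
tcp_pos: [0.5209, -0.0306, 0.0697]
tcp_rot: [-0.535, 3.094, -0.009]
contact_force: [-0.8, -4.9, 5.7]
grip_width: 0.0226
gripper_force: 58.6
```

```bash
cat > st.py <<'E'
from h import *
o=r.get_obs();x=R.from_rotvec(o['tcp_rot']).as_matrix()[:,0]
print(np.round(o['tcp_pos']*1000,1),'yaw',round(float(np.degrees(np.arctan2(x[1],x[0]))%360),2),'F',np.round(o['contact_force'],1),'M',np.round(o['ft_torque'],3),'grip',o['grip_width'],o['gripper_force'],'q',np.round(o['joint_positions'],2),o['time_s'])
E
python3 st.py
```

```text
[520.9 -30.6  69.7] yaw 199.61 F [-0.8 -4.9  5.7] M [-1.07   0.163  0.009] grip 0.02264068695271953 58.61266150110623 q [-0.2   0.42 -0.47  0.68 -0.   -0.54] 22.05
```

Run:
```python
from h import *
im,_=shot('scene','g.png'); w,_=shot('wrist','gw.png')
a=cv2.resize(cv2.imread('pics/g.png')[190:290,320:440],(480,400),interpolation=cv2.INTER_CUBIC)
b=cv2.resize(cv2.imread('pics/gw.png')[200:400,220:420],(310,310))
c=np.zeros((400,790,3),np.uint8);c[:,:480]=a;c[:310,480:]=b
cv2.imwrite('pics/g2.png',c)
```

```text
(no output)
```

View pics/g2.png

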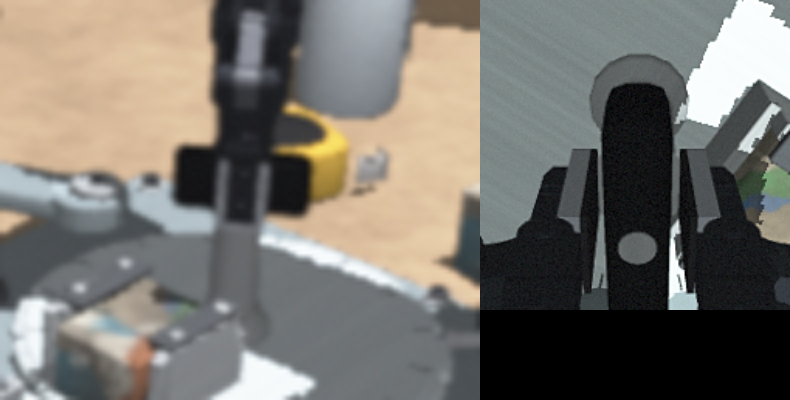

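The pads straddle the bar, but the width reads 22.6 mm instead of 16 mm and there is a +z reaction. The grip looks too deep, with the upper finger catching the bar's top edges. I'll open, raise about 12 mm and regrip.

Request:
move_arm --linear '[[0, 0, 0], [0, 0, 0], [0, 0, -6], [0, 0, -12], [0, 0, -12]]' --angular '[[0, 0, 0], [0, 0, 0], [0, 0, 0], [0, 0, 0], [0, 0, 0]]' --claw 40

```text
time_s: 22.78
tcp_pos: [0.5206, -0.0292, 0.0813]
tcp_rot: [-0.536, 3.094, -0.005]
contact_force: [-0.2, -0.7, -0.5]
grip_width: 0.0399
gripper_force: 0.0
```

```bash
python3 st.py; python3 knob.py|head -1
```

```text
[520.6 -29.2  81.3] yaw 199.65 F [-0.2 -0.7 -0.5] M [0.009 0.017 0.011] grip 0.039892592197008934 0.0 q [-0.2   0.4  -0.45  0.71 -0.   -0.54] 22.775
knob [ 297  260   43  136 5233] [array([519.5, -30.1]), array([62.5, 16.2]), np.float64(20.0)] 118.82286064391249
```

Request:
move_arm --linear '[[0, 0, 0], [0, 0, 0], [0, 0, 0], [0, 0, 0], [0, 0, 0], [0, 0, 0]]' --angular '[[0, 0, 0], [0, 0, 0], [0, 0, 0], [0, 0, 0], [0, 0, 0], [0, 0, 0]]' --claw 5

```text
time_s: 23.58
tcp_pos: [0.5204, -0.0307, 0.0809]
tcp_rot: [-0.535, 3.095, -0.009]
contact_force: [0.4, -5.8, 1.8]
grip_width: 0.0148
gripper_force: 60.0
```

```bash
python3 st.py
```

```text
[520.4 -30.7  80.9] yaw 199.61 F [ 0.4 -5.8  1.8] M [-0.769  0.037  0.169] grip 0.014804756665580036 60.044403076171875 q [-0.2   0.4  -0.45  0.71 -0.01 -0.54] 23.575
```

Request:
move_arm --linear '[[0.4, -1.1, 0], [0.4, -1.1, 0], [0.4, -1.1, 0], [0.4, -1.1, 0], [0.4, -1.1, 0], [0.4, -1.1, 0]]' --angular '[[0, 0, 5], [0, 0, 10], [0, 0, 15], [0, 0, 20], [0, 0, 22.5], [0, 0, 22.5]]'

```text
time_s: 24.32
tcp_pos: [0.5204, -0.0302, 0.0808]
tcp_rot: [0.077, 3.139, -0.003]
contact_force: [0.2, -0.0, 3.5]
grip_width: 0.015
gripper_force: 60.2
```

```bash
python3 st.py;python3 knob.py|head -1
```

```text
[520.4 -30.2  80.8] yaw 177.18 F [ 0.2 -0.   3.5] M [ 0.188 -0.062  0.122] grip 0.014950903030940411 60.17882287502289 q [-0.2   0.4  -0.45  0.71 -0.   -0.15] 24.325
knob [ 266  261  112  137 6054] [array([518.9, -32.1]), array([39.6, 61.1]), np.float64(66.7)] 119.19245641354487
```

First stop reached: the tool has turned 22.4° with low residual force. Now the second.

Request:
move_arm --linear '[[0, 0, 0], [0, 0, 0], [0, 0, 0], [0, 0, 0], [0, 0, 0], [0, 0, 0]]' --angular '[[0, 0, 5], [0, 0, 10], [0, 0, 15], [0, 0, 20], [0, 0, 22.5], [0, 0, 22.5]]'

```text
time_s: 25.12
tcp_pos: [0.5205, -0.0296, 0.0808]
tcp_rot: [0.687, 3.064, -0.001]
contact_force: [1.6, 3.8, 2.9]
grip_width: 0.0151
gripper_force: 60.2
```

```bash
python3 st.py
```

```text
[520.5 -29.6  80.8] yaw 154.73 F [1.6 3.8 2.9] M [ 0.815 -0.167  0.045] grip 0.015147487843194004 60.23437142372131 q [-0.2   0.4  -0.45  0.71 -0.    0.24] 25.125
```

Request:
move_arm --linear '[[0, 0, 0], [0, 0, 0], [0, 0, 0], [0, 0, 0], [0, 0, 0], [0, 0, 0]]' --angular '[[0, 0, 5], [0, 0, 10], [0, 0, 15], [0, 0, 19], [0, 0, 22], [0, 0, 22.5]]'

```text
time_s: 25.88
tcp_pos: [0.5208, -0.0292, 0.0809]
tcp_rot: [1.271, 2.871, 0.002]
contact_force: [3.2, 5.1, 2.8]
grip_width: 0.0146
gripper_force: 60.2
```

```bash
python3 st.py
python3 - <<'E'
from h import *
o,_=shot('top','ft.png');a=cv2.imread('pics/ft.png')[190:370,220:430]
_,_=shot('wrist','fw.png');_,_=shot('scene','fs.png')
b=cv2.imread('pics/fs.png')[190:350,270:480]
c=np.zeros((520,790,3),np.uint8);c[:300,:390]=cv2.resize(b,(390,300),interpolation=cv2.INTER_CUBIC);c[:300,400:]=cv2.resize(cv2.imread('pics/fw.png'),(390,300));c[300:,:250]=cv2.resize(a,(250,220))
cv2.imwrite('pics/f.png',c)
E
```

```text
[520.8 -29.2  80.9] yaw 132.22 F [3.2 5.1 2.8] M [ 1.058 -0.431  0.071] grip 0.014564439535153018 60.161569118499756 q [-0.2   0.4  -0.45  0.71  0.    0.64] 25.875
```

View pics/f.png

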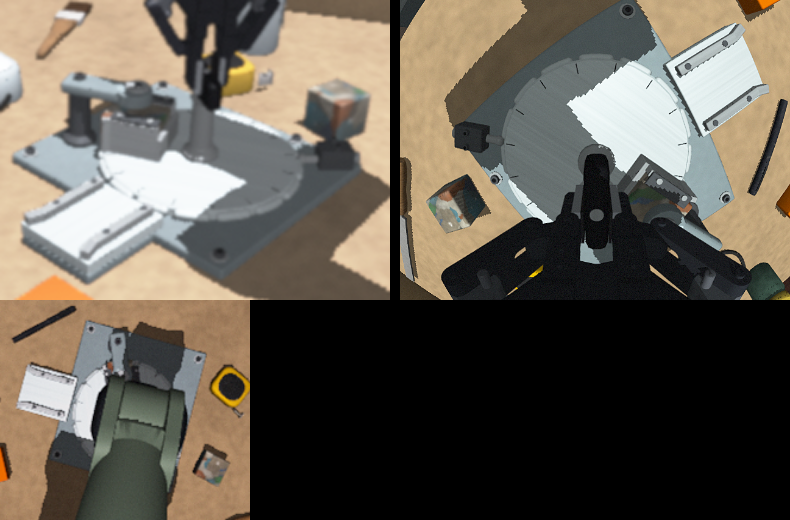

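The final view shows the nest and sample under the drill arm's bush. The knob is held at 60 N and has turned 67.4° in total, with a small residual torque about the axis, so it is seated in the third stop.

```bash
python3 -c "
from station import workorder
print(workorder.sign_off())"
```

```text
the job is handed in; nothing more can be done
None
```

The job is handed in: the sample is fully home in the nest, the dial is turned clockwise 67.4° through three clicks to the third stop, the sample stands under the drill bush, and the gripper still holds the knob there at 60 N.

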